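# Register a flow-cell cartridge and hold the inspection mirror on its port

## Task

Push the flow-cell cartridge along the plate, without lifting it off, into the corner of the fixture until it sits fully against both stops, its port fitting still facing the open side towards the mirror stand. Then turn the spring-return inspection mirror by its tab until the port fitting shows to the stand's camera in the middle of the mirror, and finish while still holding the mirror at that angle with the gripper. Leave the bottle, vial, tray and wrench where they are.

Things in the scene. Friction and masses are not known exactly. Their poses are not given: they have to be found in the camera images.
- fixture: Aluminium plate 170 (x) x 200 (y) x 8 mm thick, fixed to the table, with two steel stop rails 12 mm high (their tops 20 mm above the table). Origin: centre of the plate's underside, at table height. The far stop's inner face is at x = +60 mm, the left stop's inner face at y = +75 mm (fixture frame); the -x and -y sides are open. A cartridge fully against both stops has its centre at x = +35, y = +35 mm, with axes parallel to the fixture's.
- cartridge_centre (a point): Centre (half-way up) of the loose grey plastic flow-cell cartridge, a block 50 (x) x 80 (y) x 50 mm high, about 0.3 kg, lying upright on the plate, so its centre is 33 mm above the table. Axes: x across its 50 mm width (that is the width to grip from above, over the middle, clear of the stop rails), y along its length, z up; on the -y end is the port fitting. It starts 25 to 75 mm short of its place along each axis, turned up to 25 degrees.
- port (a point): The marker to be seen: outer end of the round steel port fitting (18 mm diameter, 8 mm long) on the cartridge's -y end face, 48 mm from the cartridge's centre along its -y and 38 mm above the table.
- lens (a point): Front of the lens of the small fixed black camera on the mirror stand, 71 mm above the table, 120 mm from the mirror's turning axis, looking horizontally straight at that axis. The stand is a steel base 220 x 80 x 12 mm fixed to the table; x of this point points from the mirror axis to the camera.
- mirror (a joint): Turn of the mirror about its vertical axis, rad: 0 at rest (a stop), growing counter-clockwise seen from above, up to 1.35. A light spring (0.024 N m at rest, rising 0.06 N m per rad) turns it back to 0 when let go. At joint value q the mirror's normal points 0.09 + q rad counter-clockwise from the direction axis-to-lens.
- mirror_tab (a point): Middle of the white plastic upright tab on top of the mirror, on the turning axis, 116 mm above the table. The tab is 10 mm thick (along this point's x), 46 mm long (along y) and 40 mm high, from 96 to 136 mm above the table; pinch it across its thickness from above and turn. x is the mirror's outward normal. It turns with the mirror.
- mirror_face (a point): Centre of the flat mirror glass (60 mm wide, 56 mm high), on the turning axis, 60 mm above the table; x is the outward normal. The glass faces the camera side. The camera sees the port in the middle of the mirror when this normal halves the horizontal angle between the directions axis-to-lens and axis-to-port.
- view (a point): On the mirror axis, 18 mm above the table, in a thin steel pointer reaching 70 mm from the axis, low under the mirror, which is geared to turn twice as far as the mirror. Its x axis, along the pointer, is the direction in which the camera looks after reflection in the mirror (horizontal); y is to the left of it. The port is in view when the pointer aims at it: the port's y in this frame is near 0. Do not push the pointer; turn the mirror by its tab.
- solvent: Bystander: capped amber bottle, 56 mm diameter, 90 mm high; origin at the centre of its underside.
- vial: Bystander: small capped glass vial, 28 mm diameter, 45 mm high; origin at the centre of its underside.
- fittings_tray: Bystander: open white tray 80 x 100 x 25 mm; origin at the centre of its underside.
- wrench: Bystander: steel wrench 130 mm long lying flat on the table; origin at the middle of its underside, x along it.
Mind the look-alikes: they are no part of the job. Several things look just like the part that bears lens: the one meant starts farthest from the robot's base.

How it is judged:
By the outcome, as a careful person would: the job done as asked, in the order asked, and still so for the second after the job is handed in, while the arm keeps its last pose, push and grip.
It also fails if it takes over 51 s, if anything falls off the work surface, if the arm or the gripper's body presses on something with over 40 N, if the wrist force passes 120 N, or if a joint passes its speed limit or range.

## Robot

A 6-joint arm with a two-finger parallel gripper is mounted at the origin on the work surface. World frame = base frame: x ahead of the robot, y to its left, z up, the work surface at z = 0. Lengths are in mm, angles in rad, forces in N, time in s.
With the tool pointing down it reaches from about 225 to 875 mm from the base axis. Payload 3.4 kg.
Tool frame: the origin (TCP) lies midway between the tips of the shut fingers; the grasp point (between the pads) lies 19 mm behind it; z points along the fingers, x is the direction in which the jaws open and shut, and the axes are right-handed (so a half turn about z gives the same grasp; the last joint's range is limited). The gripper opens to 85 mm and grips with 20 to 120 N. Pads are 22 mm wide; open, the fingers measure 114 mm over their backs; the gripper's body (76 mm by 85 mm) begins 54 mm behind the grasp point. The pads swing forward as they close: fully open they stand 13 mm farther back than shut.
Start: joints at [1.211, 0.276, 1.505, -0, 1.361, -0.121], TCP at [136.024, 558.716, 203.028] pointing down, gripper open.
Joint ranges: [-2.89, 2.89], [-0.75, 2.08], [0.22, 2.7], [-1.18, 4.32], [0.11, 2.71], [-2.7, 2.7]. Speed limits (rad/s): [2.57, 2.57, 3.14, 3.14, 3.14, 3.14].

## Interface

Orientations are given as a 3x3 rotation matrix whose columns are the frame's x, y, z axes.
In Python, from station import get_state, get_image, finish_job gives the robot as it stands.
- The arm moves only by the tool apply_moves, never from a script. Its argument "series" is a list of rows, each a list of 7 numbers: the opening, from -1 (shut) to 1 (fully open), then the shift along the tool's x, y, z in mm, then the turn, a rotation vector about the tool's x, y, z in rad. A call has 1 to 5 rows; each row shifts and turns the commanded pose from where the row before left it, along the tool's axes as they then stand; what a row does not reach is not made up. A row lasts 1/10 s, in which the tool goes at most 50 mm and 8.59 degrees, less where a joint would pass 70% of its speed; a pose out of reach is approached as far as the arm can. A call is refused whole if a number of a shift passes 50 or a number of a turn 0.15, either way. A call with a gripper value outside its range is refused whole. The fingers move at their own pace and stop on an object; the grip force is fixed at half the most. Time passes only in rows, so rows that do not move let the fingers close. It gives the time, the measured TCP pose, the force and the opening at its end, in the units of the state.
- get_state(): the state, without advancing time (a new reading comes with each control period).
- get_image(name): name is "side" or "top" or "wrist"; returns a dict with "image" (480x640x3 uint8, red, green, blue), "camera_matrix" (3x3 intrinsics, pixels), "R" (3x3) and "t" (3): a world point X has camera coordinates R X + t; the wrist camera has in their place "T_tool_cam" (4x4, takes a point from camera to tool coordinates, whose origin is the TCP and whose axes are the tool frame's). Camera axes: x right, y down, z forward; pixel columns grow to the right and rows downward; lengths in mm; the calibration is good to about 2 mm. A picture is of the moment at which its call begins: read the wrist's pose just before it. There is no depth.
- finish_job(): hands the job in, once; it reports no verdict.
The state is a dict: "t": time; "q": joint angles; "joint_velocities": joint speeds; "effort": joint torques, N m; "ee_pos": TCP position; "orientation": TCP orientation; "ft_force": force on the tool from outside, world axes, zero at the start; "moment": the same for the moment, N m; "grip_width": opening from 0.0 (shut) to 1.0 (fully open).
Only numpy, scipy, OpenCV 4.12 (cv2) and the standard library are available. Lean on these libraries where they do the work, as an engineer would, in place of code of your own. Each camera call takes 0.05 s, during which the arm holds its last target. There are 200 camera calls.

## Working session

There is one attempt and no reset: what is moved stays moved. The work goes in short steps, Python scripts to look and compute and a tool call to move; the robot and the scene stay as the last step left them, time stands still between calls to the robot, and variables do not carry over. Pictures are saved under pics/ and viewed, about 8 in all and at most 12, crops included, and the job is handed in when it is done.

Besides the shell and the picture viewer there is one more tool, called after "Call:" by a JSON object that holds its "fn" and its "kwargs", one argument or row to a line. apply_moves: Moves the arm, as the interface text tells. Its arguments: {"type":"object","properties":{"series":{"type":"array","items":{"type":"array","items":{"type":"number"}}}},"required":["series"]}

```bash
mkdir -p pics
cat > h.py <<'E'
import numpy as np, cv2
from station import get_state, get_image, finish_job
def shot(name, fn):
    s=get_state(); d=get_image(name); cv2.imwrite(f'pics/{fn}.png', d['image'][:,:,::-1])
    if 'R' in d: R,t=np.array(d['R']),np.array(d['t'])
    else:
        T=np.array(d['T_tool_cam']); Rt=np.array(s['orientation']); 
        Rwc=Rt@T[:3,:3]; p=Rt@T[:3,3]+np.array(s['ee_pos']); R=Rwc.T; t=-R@p
    np.savez(f'pics/{fn}.npz',K=d['camera_matrix'],R=R,t=t)
    return d['image']
def px2w(fn,u,v,z):
    c=np.load(f'pics/{fn}.npz'); K,R,t=c['K'],c['R'],c['t'].ravel()
    r=R.T@np.linalg.solve(K,[u,v,1]); o=-R.T@t
    return o+r*(z-o[2])/r[2]
def w2px(fn,X):
    c=np.load(f'pics/{fn}.npz'); p=c['K']@(c['R']@np.array(X,float)+c['t'].ravel()); return p[:2]/p[2]
E
python3 - <<'E'
from h import *
shot('top','top0'); shot('side','side0')
s=get_state(); print(s)
E
```

```text
{'t': 0.1, 'q': array([ 1.21101008e+00,  2.76532755e-01,  1.50602498e+00, -2.56313984e-05,
        1.36071504e+00, -1.20986307e-01]), 'joint_velocities': array([-0.00190427, -0.00051872, -0.00272865, -0.00095914, -0.00054082,
        0.00043846]), 'effort': array([ 3.63145256e-03, -4.17708135e+01, -2.46401703e+01, -4.17106912e-04,
        6.01274820e-03,  2.59223981e-06]), 'ee_pos': array([135.82671385, 558.17831699, 202.21833849]), 'orientation': array([[ 2.36531100e-01,  9.71623752e-01, -5.68064422e-04],
       [ 9.71622482e-01, -2.36531715e-01, -1.58137223e-03],
       [-1.67086407e-03, -1.77900450e-04, -9.99998588e-01]]), 'ft_force': array([-0.24947446,  0.04815916,  0.49907596]), 'moment': array([0.02609791, 0.02194584, 0.04765031]), 'grip_width': 1.0007169757529715}
```

View pics/top0.png

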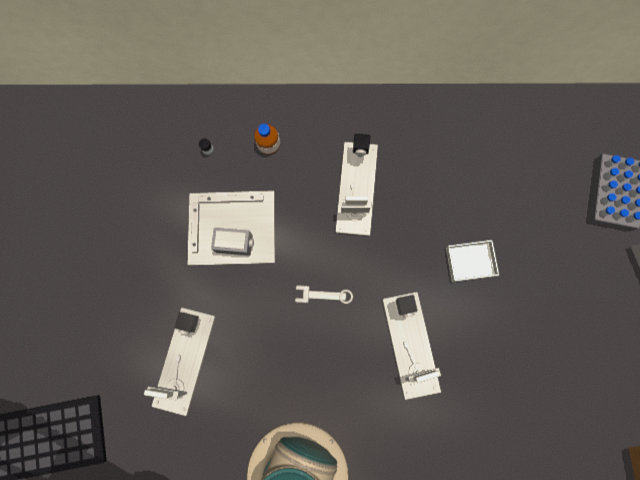

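View pics/side0.png

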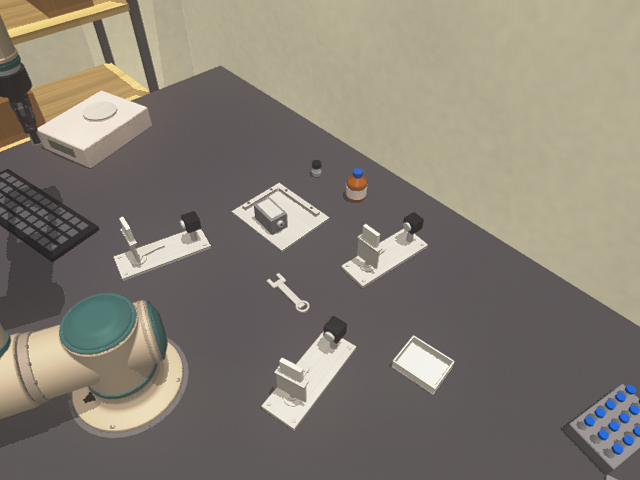

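The robot base is at the bottom of the top picture, (297,475), with world x running up. There are three camera/mirror stands, with cameras at (361,143), (406,305) and (187,322). The one at (361,143) is farthest from the base, so it fits the description. The fixture is at (232,228), with its stops at the far (top) and left sides. The cartridge is at (232,240) with its port facing right. An enlarged crop will confirm this.

Run:
```python
from h import *
im=cv2.imread('pics/top0.png')[125:275,183:393]
cv2.imwrite('pics/c0.png',cv2.resize(im,None,fx=3.8,fy=3.8,interpolation=cv2.INTER_CUBIC))
for n,(u,v,z) in dict(base=(297,475,0),A=(361,143,80),B=(406,305,80),C=(187,322,80)).items():
    p=px2w('top0',u,v,z);print(n,p.round(),np.hypot(p[0],p[1]).round())
```

```text
base [-1. -0.  0.] 1.0
A [ 712. -134.   80.] 724.0
B [ 354. -226.   80.] 420.0
C [314. 232.  80.] 390.0
```

View pics/c0.png

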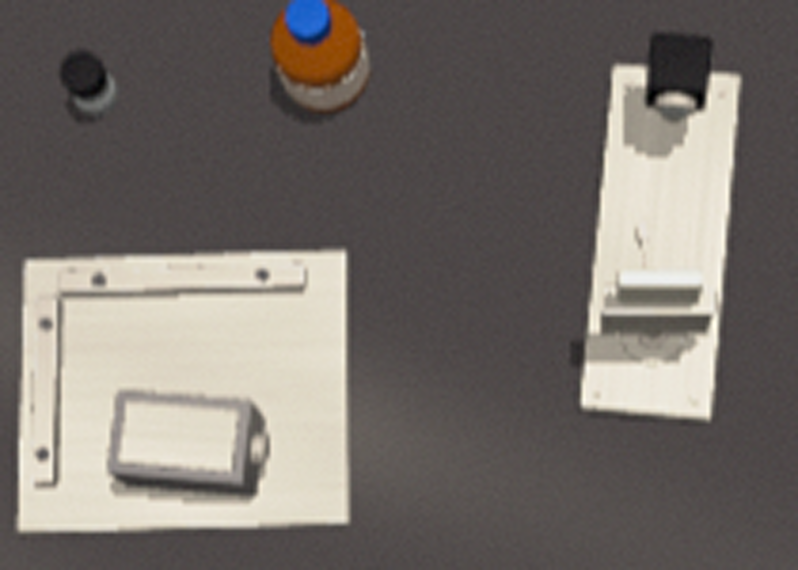

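```bash
cat >> h.py <<'E'
def fit(pts, mdl, w0=0):
    P=np.array(pts,float)[:,:2]; M=np.array(mdl,float); pc,mc=P.mean(0),M.mean(0)
    H=(M-mc).T@(P-pc); a=np.arctan2(H[0,1]-H[1,0],H[0,0]+H[1,1])
    R=np.array([[np.cos(a),-np.sin(a)],[np.sin(a),np.cos(a)]]); t=pc-R@mc
    return t,a,np.linalg.norm(P-(M@R.T+t),axis=1)
E
python3 - <<'E'
from h import *
def c(u,v,z): return px2w('top0',183+(u+.5)/3.8-.5,125+(v+.5)/3.8-.5,z)
r=lambda hx,hy:[(hx,hy),(hx,-hy),(-hx,-hy),(-hx,hy)]
pl=[c(u,v,8) for u,v in [(24,260),(346,250),(349,523),(17,531)]]
print('fix',fit(pl,r(85,100)))
ca=[c(u,v,58) for u,v in [(117,390),(249,400),(241,486),(108,475)]]
print('cart',fit(ca,r(25,40)))
t,a,e=fit(pl,r(85,100));tc,ac,_=fit(ca,r(25,40))
R=np.array([[np.cos(a),-np.sin(a)],[np.sin(a),np.cos(a)]]);print('cart in fix',R.T@(tc-t),np.degrees(ac-a))
st=[c(u,v,12) for u,v in [(612,65),(740,74),(712,419),(582,408)]]
print('stand',fit(st,r(110,40)))
for n,q in dict(rail1=(60,293,20),rail2=(305,289,20),lr1=(57,300,20),lr2=(53,486,20),tabTL=(618,271,136),tabTR=(702,271,136),mirL=(602,311,88),mirR=(711,318,88),lens=(677,102,71),shaft=(655,345,12),).items(): 
    p=c(*q); print(n,p.round(1), 'fix',(R.T@(p[:2]-t)).round(1))
E
```

```text
fix (array([534.2359589 , 163.90671388]), np.float64(0.03619237270752117), array([0.20541902, 0.3446562 , 0.5182924 , 0.54155377]))
cart (array([494.57406742, 154.82283797]), np.float64(-0.06682365221063752), array([0.85908711, 1.53447591, 0.98243467, 1.53964218]))
cart in fix [-39.96461325  -7.64278253] -5.902383450025014
stand (array([ 629.60516927, -126.943897  ]), np.float64(-0.08148724412352558), array([0.42728824, 0.28093647, 0.86780523, 0.71232117]))
rail1 [591.2 240.   20. ] fix [59.6 74. ]
rail2 [594.4  90.1  20. ] fix [ 57.4 -75.9]
lr1 [586.7 241.6  20. ] fix [55.3 75.7]
lr2 [471.8 237.2  20. ] fix [-59.7  75.5]
tabTL [573.6 -98.  136. ] fix [  29.8 -263.2]
tabTR [ 573.8 -143.7  136. ] fix [  28.4 -308.8]
mirL [563.6 -89.9  88. ] fix [  20.2 -254.7]
mirR [ 559.8 -151.6   88. ] fix [  14.2 -316.3]
lens [ 695.3 -133.6   71. ] fix [ 150.2 -303.2]
shaft [ 562.5 -122.8   12. ] fix [  17.8 -287.6]
```

Stand A is confirmed: its camera is at about (695,-134), 710 mm from the base, against 390–420 mm for the others. The plate, cartridge and base sizes all fit to within 1.5 mm. Next I plan the approach to above the cartridge.

```bash
cat >> h.py <<'E'
def plan(target, yaw, n, grip, frm=None):
    """rows for tool-down straight move; prints 5-row calls and the end pose after rounding"""
    s=get_state(); p=np.array(s['ee_pos']) if frm is None else np.array(frm[:3],float)
    O=s['orientation']; y0=np.arctan2(O[1,0],O[0,0]) if frm is None else frm[3]
    d=(np.array(target)-p)/n; dy=(yaw-y0)/n; rows=[]; pos=p.copy(); y=y0
    for i in range(n):
        w=p+d*(i+1)-pos; c,sn=np.cos(y),np.sin(y)
        l=np.round([c*w[0]+sn*w[1], sn*w[0]-c*w[1], -w[2]],1); tr=round(-(yaw-y)/(n-i),3)
        pos=pos+[c*l[0]+sn*l[1], sn*l[0]-c*l[1], -l[2]]; y-=tr
        rows.append([grip,*map(float,l),0,0,tr])
    for i in range(0,n,5): print(rows[i:i+5])
    print('end',pos.round(1),round(y,3))
E
python3 -c "
from h import *
plan([494.6,154.8,190],-0.067,13,1,[136.024,558.716,203.028,1.332])"
```

```text
[[1, -23.7, 34.1, 1.0, 0, 0, 0.108], [1, -19.8, 36.5, 1.0, 0, 0, 0.108], [1, -15.8, 38.5, 1.0, 0, 0, 0.108], [1, -11.6, 39.9, 1.0, 0, 0, 0.107], [1, -7.2, 40.9, 1.0, 0, 0, 0.108]]
[[1, -2.8, 41.4, 1.0, 0, 0, 0.107], [1, 1.7, 41.6, 1.0, 0, 0, 0.108], [1, 6.1, 41.0, 1.0, 0, 0, 0.107], [1, 10.5, 40.3, 1.0, 0, 0, 0.108], [1, 14.7, 38.8, 1.0, 0, 0, 0.107]]
[[1, 18.9, 37.0, 1.0, 0, 0, 0.108], [1, 22.7, 34.8, 1.0, 0, 0, 0.107], [1, 26.3, 32.2, 1.0, 0, 0, 0.108]]
end [494.6 154.8 190. ] -0.067
```

Call:
{"fn": "apply_moves", "kwargs": {
  "series": [
    [1,-23.7,34.1,1,0,0,0.108],
    [1,-19.8,36.5,1,0,0,0.108],
    [1,-15.8,38.5,1,0,0,0.108],
    [1,-11.6,39.9,1,0,0,0.107],
    [1,-7.2,40.9,1,0,0,0.108]
  ]
}}

```text
t: 0.6
ee_pos: [274.5, 401.8, 197.7]
orientation: [[0.705, 0.71, -0.0], [0.71, -0.705, -0.0], [-0.0, 0.0, -1.0]]
ft_force: [0.7, 0.1, 0.0]
grip_width: 1.0
```

Call:
{"fn": "apply_moves", "kwargs": {
  "series": [
    [1,-2.8,41.4,1,0,0,0.107],
    [1,1.7,41.6,1,0,0,0.108],
    [1,6.1,41,1,0,0,0.107],
    [1,10.5,40.3,1,0,0,0.108],
    [1,14.7,38.8,1,0,0,0.107]
  ]
}}

```text
t: 1.1
ee_pos: [412.4, 246.5, 192.7]
orientation: [[0.969, 0.249, -0.0], [0.249, -0.969, 0.0], [-0.0, -0.0, -1.0]]
ft_force: [-0.2, -0.5, 0.2]
grip_width: 1.0
```

Call:
{"fn": "apply_moves", "kwargs": {
  "series": [
    [1,18.9,37,1,0,0,0.108],
    [1,22.7,34.8,1,0,0,0.107],
    [1,26.3,32.2,1,0,0,0.108],
    [1,0,0,0,0,0,0],
    [1,0,0,0,0,0,0]
  ]
}}

```text
t: 1.6
ee_pos: [494.5, 154.1, 189.3]
orientation: [[0.998, -0.069, -0.002], [-0.069, -0.998, 0.0], [-0.002, -0.0, -1.0]]
ft_force: [-1.3, 0.1, -0.1]
grip_width: 1.004
```

```bash
python3 -c "
from h import *
shot('wrist','w1'); s=get_state(); print(s['t'],s['ee_pos'],s['q'])"
```

```text
1.65 [493.92084014 154.87522676 189.48680383] [1.68781704e-01 1.98891037e-01 1.64516061e+00 8.05783129e-04
 1.29926023e+00 2.35731592e-01]
```

View pics/w1.png

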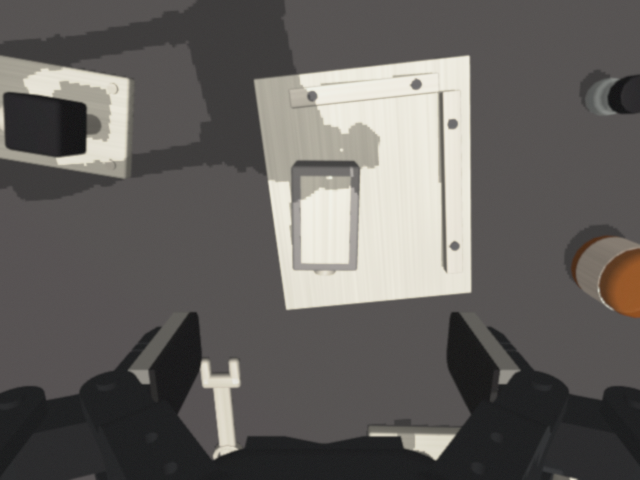

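The wrist view shows the cartridge's top face with corners at about (293,168), (358,168), (356,270) and (293,270). The plate corners are at (255,79), (470,56), (471,292) and (286,309). I'll measure both again from these.

Run:
```python
from h import *
r=lambda hx,hy:[(-hx,hy),(hx,hy),(hx,-hy),(-hx,-hy)]
P=lambda L,z:[px2w('w1',u,v,z) for u,v in L]
t,a,e=fit(P([(255,79),(470,56),(471,292),(286,309)],8),r(85,100)); print('fix',t,a,e)
tc,ac,e=fit(P([(293,168),(359,168),(357,270),(292,270)],58),r(25,40)); print('cart',tc,ac,e)
R=np.array([[np.cos(a),-np.sin(a)],[np.sin(a),np.cos(a)]]);print(R.T@(tc-t),np.degrees(ac-a))
for u,v in [(293,168),(359,168),(357,270),(292,270)]: print(px2w('w1',u,v,58).round(1))
```

```text
fix [533.44906902 165.15867197] 0.030497679802055314 [1.13627192 1.26425163 1.09157844 0.89524406]
cart [494.44070002 155.37224514] -0.07880469185316327 [2.21837328 1.67927016 1.62140588 1.07333964]
[-39.28864644  -8.59239563] -6.262564586614383
[474.1 195.5  58. ]
[521.2 192.3  58. ]
[516.1 115.1  58. ]
[466.4 118.5  58. ]
```

Call:
{"fn": "apply_moves", "kwargs": {
  "series": [
    [1,0,0,45,0,0,0.005],
    [1,0,0,45,0,0,0],
    [1,0,0,40,0,0,0],
    [1,0,0,25,0,0,0],
    [1,0,0,8,0,0,0]
  ]
}}

```text
t: 2.15
ee_pos: [491.1, 155.7, 24.5]
orientation: [[0.998, -0.069, -0.006], [-0.069, -0.998, -0.001], [-0.006, 0.001, -1.0]]
ft_force: [-1.1, -0.3, 0.1]
grip_width: 0.999
```

Call:
{"fn": "apply_moves", "kwargs": {
  "series": [
    [-1,0,0,0,0,0,0],
    [-1,0,0,0,0,0,0],
    [-1,0,0,0,0,0,0],
    [-1,0,0,0,0,0,0],
    [-1,0,0,0,0,0,0]
  ]
}}

```text
t: 2.65
ee_pos: [495.1, 155.4, 30.0]
orientation: [[0.997, -0.072, 0.002], [-0.072, -0.997, 0.001], [0.002, -0.001, -1.0]]
ft_force: [-1.2, 0.6, 10.5]
grip_width: 0.146
```

Call:
{"fn": "apply_moves", "kwargs": {
  "series": [
    [-1,0,0,0,0,0,0],
    [-1,0,0,0,0,0,0],
    [-1,0,0,0,0,0,0]
  ]
}}

```text
t: 2.95
ee_pos: [495.3, 155.3, 29.8]
orientation: [[0.997, -0.072, 0.003], [-0.072, -0.997, 0.001], [0.003, -0.001, -1.0]]
ft_force: [-4.1, -0.1, 11.1]
grip_width: 0.004
```

The gripper shut completely, so it isn't holding the cartridge as expected. I'll look.

```bash
python3 -c "
from h import *
a=shot('wrist','w2');b=shot('side','s2')[150:300,200:400]
b=cv2.resize(b,(640,480)); cv2.imwrite('pics/v2.png',cv2.resize(np.hstack([a,b]),(800,300))[:,:,::-1])"
```

```text
(no output)
```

View pics/v2.png

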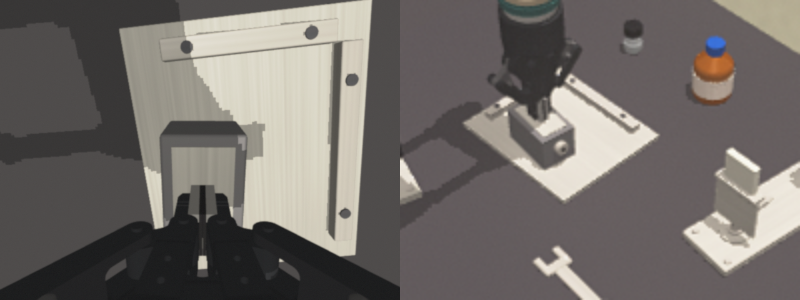

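Run:
```python
from h import *
s=get_state(); T=s['ee_pos']; print(s['ee_pos'],s['ft_force'],s['grip_width'],s['t'])
for z in (30,58,70): print(z,'w2 (in 400-wide crop)',w2px('w2',[T[0],T[1],z])*[400/640,300/480],'side crop',(w2px('s2',[T[0],T[1],z])-[200,150])*[2,2]+[400,0])
# cartridge top corners in w2 (view px -> full px *1.6)
L=[(164*1.6,147*1.6),(245*1.6,147*1.6)]
for z in (58,):print([px2w('w2',u,v,z).round(1) for u,v in L])
for n in('w1','w2'):
  c=np.load(f'pics/{n}.npz');print(n,'cam',-c['R'].T@c['t'].ravel(), c['R'][2])
a=cv2.imread('pics/w2.png')[200:480,150:500]; b=cv2.imread('pics/s2.png')[170:250,230:320]
a=cv2.resize(a,(480,384),interpolation=2);b=cv2.resize(b,(320,284),interpolation=2)
b=cv2.copyMakeBorder(b,0,100,0,0,0);cv2.imwrite('pics/v3.png',np.hstack([a,b]))
```

```text
[495.3402635  155.24816994  29.72278438] [-3.71507509  0.61665527 11.74601553] -0.0009529126625837293 3.05
30 w2 (in 400-wide crop) [203.5122763 182.121574 ] side crop [540.47071483 131.31486503]
58 w2 (in 400-wide crop) [203.76439293 200.27372331] side crop [539.12199696 115.35801406]
70 w2 (in 400-wide crop) [203.90121563 210.12482298] side crop [538.53096635 108.36545658]
[array([475.4, 189.8,  58. ]), array([520.9, 186.4,  58. ])]
w1 cam [499.24083769 225.01752387 359.31450446] [-0.02266601 -0.27698933 -0.96060562]
w2 cam [499.51676762 225.98244669 199.80130494] [-0.01926567 -0.2761381  -0.96092486]
```

View pics/v3.png

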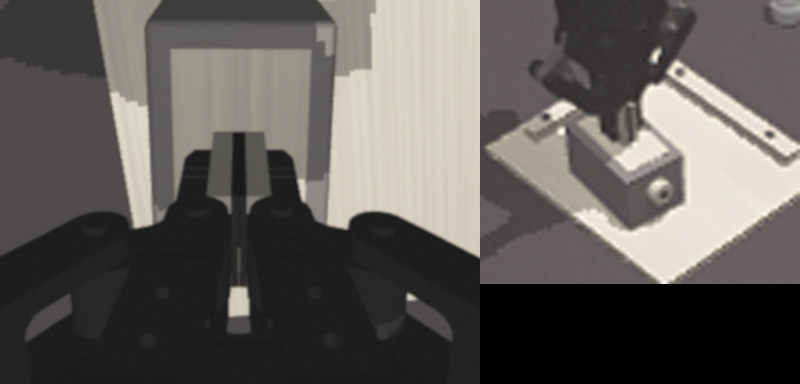

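Run:
```python
from h import *
def ov(fn,x0,y0,w,h,k):
    im=cv2.resize(cv2.imread(f'pics/{fn}.png')[y0:y0+h,x0:x0+w],(w*k,h*k),interpolation=2)
    f=lambda X:tuple(int(v) for v in ((w2px(fn,X)-[x0,y0]+.5)*k-.5).round())
    a=-.072;R=np.array([[np.cos(a),-np.sin(a)],[np.sin(a),np.cos(a)]])
    C=[R@[sx*25,sy*40]+[494.5,155.1] for sx,sy in((1,1),(1,-1),(-1,-1),(-1,1))]
    for z,col in((8,(0,0,255)),(58,(0,255,0))):
        cv2.polylines(im,[np.array([f([*c,z]) for c in C])],True,col,1)
    for z in (30,44,58): cv2.circle(im,f([495.3,155.3,z]),2,(255,0,255),-1)
    a=.034;R=np.array([[np.cos(a),-np.sin(a)],[np.sin(a),np.cos(a)]])
    cv2.polylines(im,[np.array([f([*(R@[sx*85,sy*100]+[533.9,164.5]),8]) for sx,sy in((1,1),(1,-1),(-1,-1),(-1,1))])],True,(255,0,0),1)
    return im
a=ov('s2',225,170,100,80,5); b=ov('w2',200,150,300,330,1)
b=cv2.copyMakeBorder(b,0,70,0,0,0)
cv2.imwrite('pics/v4.png',np.hstack([a,b]))
```

```text
(no output)
```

View pics/v4.png

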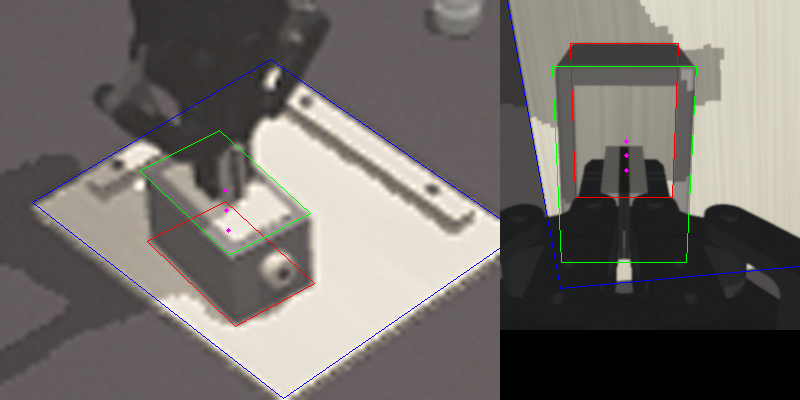

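The side overlay shows the cartridge where I measured it, with the shut fingertips on its top. The contact happens at a reported TCP z of about 30, though the top is at 58, so the real tips sit about 25–28 mm higher than reported. This also fits the open fingers clearing the top and then swinging down onto it. I'll lift, open and go down in stages, watching the force.

Call:
{"fn": "apply_moves", "kwargs": {
  "series": [
    [-1,0,0,-40,0,0,0],
    [1,0,0,0,0,0,0],
    [1,0,0,0,0,0,0],
    [1,0,0,0,0,0,0],
    [1,0,0,0,0,0,0]
  ]
}}

```text
t: 3.55
ee_pos: [493.9, 154.6, 66.3]
orientation: [[0.997, -0.072, -0.002], [-0.072, -0.997, -0.0], [-0.002, 0.0, -1.0]]
ft_force: [0.5, 0.2, -0.6]
grip_width: 0.682
```

Call:
{"fn": "apply_moves", "kwargs": {
  "series": [
    [1,0,0,0,0,0,0],
    [1,0,0,0,0,0,0],
    [1,0,0,0,0,0,0],
    [1,0,0,0,0,0,0]
  ]
}}

```text
t: 3.95
ee_pos: [494.6, 154.8, 66.8]
orientation: [[0.997, -0.072, -0.0], [-0.072, -0.997, -0.0], [-0.0, 0.0, -1.0]]
ft_force: [-0.4, -0.1, -0.3]
grip_width: 1.005
```

Run:
```python
from h import *
shot('wrist','w5');shot('side','s5');s=get_state(); print(s['t'],s['ee_pos'],s['ft_force'],s['q'])
a=cv2.imread('pics/w5.png');b=cv2.resize(cv2.imread('pics/s5.png')[100:280,190:360],None,fx=2.35,fy=2.35,interpolation=2)
a=cv2.resize(a,(400,300));a=cv2.copyMakeBorder(a,0,b.shape[0]-300,0,0,0);v=np.hstack([a,b]);print(v.shape);cv2.imwrite('pics/v5.png',v)
```

```text
4.05 [494.64665137 154.82076617  66.90331242] [0.07358609 0.94137745 0.97127329] [1.68975934e-01 3.08087805e-01 1.82978454e+00 8.91577079e-05
 1.00385402e+00 2.40960623e-01]
(423, 800, 3)
```

View pics/v5.png

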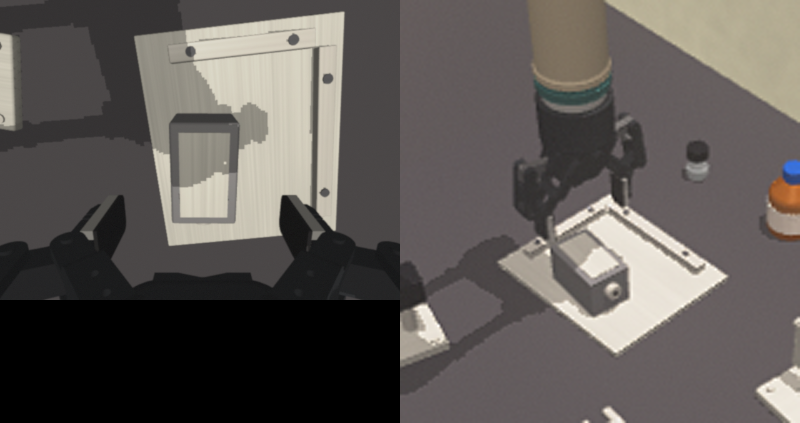

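Run:
```python
from h import *
def rot(a):return np.array([[np.cos(a),-np.sin(a)],[np.sin(a),np.cos(a)]])
def pnp(fn,cart,plate):
    c=np.load(f'pics/{fn}.npz')
    C=[[*(rot(-.072)@[sx*25,sy*40]+[494.5,155.1]),58] for sx,sy in((-1,1),(1,1),(1,-1),(-1,-1))][:len(cart)]
    P=[[*(rot(.034)@[sx*85,sy*100]+[533.9,164.5]),8] for sx,sy in((-1,1),(1,1),(-1,-1))]
    O=np.array(C+P); I=np.array(cart+plate,float)
    r0=cv2.Rodrigues(c['R'])[0];t0=c['t'].reshape(3,1).copy()
    ok,r,t=cv2.solvePnP(O,I,c['K'],None,r0.copy(),t0.copy(),True,cv2.SOLVEPNP_ITERATIVE)
    R=cv2.Rodrigues(r)[0]; e=cv2.projectPoints(O,r,t,c['K'],None)[0][:,0]-I
    print(fn,'reported cam',(-c['R'].T@c['t'].ravel()).round(1),'pnp',(-R.T@t).ravel().round(1),'drot',cv2.Rodrigues(R.T@c['R'])[0].ravel().round(3),'rms',np.sqrt((e**2).mean()).round(2),c['K'][0,0])
k=1.6
pnp('w5',[(171*k,131*k),(237*k,131*k),(236*k,222*k),(172*k,222*k)],[(135*k,37*k),(344*k,12*k),(169*k,245*k)])
pnp('w1',[(293,168),(359,168),(357,270),(292,270)],[(255,79),(470,56),(286,309)])
# side: finger tip of left finger (inner, pale) in s5
c=np.load('pics/s5.npz')
for z in (67,80,95,108): print(z,[((w2px('s5',[494.6+d,154.8-d*.07,z])-[190,100])*2.35+[400,0]).round() for d in(-42,42)])
```

```text
w5 reported cam [499.3 225.7 236.7] pnp [496.8 241.4 238.7] drot [-0.059 -0.012 -0.001] rms 3.15 417.10614764999303
w1 reported cam [499.2 225.  359.3] pnp [497.1 231.3 362.6] drot [-0.017 -0.006  0.005] rms 0.85 417.10614764999303
67 [array([554., 264.]), array([618., 231.])]
80 [array([553., 255.]), array([617., 222.])]
95 [array([551., 244.]), array([617., 212.])]
108 [array([550., 235.]), array([616., 202.])]
```

PnP agrees with the reported arm height, so the fingers reach about 25–28 mm less far than stated: the open tips show at z≈100 with the TCP at 67. I'll descend to a reported z of about 0 in stages.

Call:
{"fn": "apply_moves", "kwargs": {
  "series": [
    [1,0,0,30,0,0,0],
    [1,0,0,20,0,0,0],
    [1,0,0,10,0,0,0],
    [1,0,0,7,0,0,0],
    [1,0,0,0,0,0,0]
  ]
}}

```text
t: 4.55
ee_pos: [494.4, 154.8, -0.5]
orientation: [[0.997, -0.072, -0.001], [-0.072, -0.997, -0.0], [-0.001, 0.0, -1.0]]
ft_force: [-1.1, -0.1, 0.9]
grip_width: 1.003
```

Call:
{"fn": "apply_moves", "kwargs": {
  "series": [
    [-1,0,0,0,0,0,0],
    [-1,0,0,0,0,0,0],
    [-1,0,0,0,0,0,0],
    [-1,0,0,0,0,0,0],
    [-1,0,0,0,0,0,0]
  ]
}}

```text
t: 5.05
ee_pos: [495.9, 155.0, 1.1]
orientation: [[0.997, -0.072, 0.003], [-0.072, -0.997, 0.001], [0.003, -0.001, -1.0]]
ft_force: [0.9, 0.2, 5.6]
grip_width: 0.576
```

```bash
python3 -c "
from h import *
plan([560.5,193,0],0.034,10,-1,[494.6,154.8,0,-.072])"
```

```text
[[-1, 6.3, -4.3, -0.0, 0, 0, -0.011], [-1, 6.3, -4.2, -0.0, 0, 0, -0.011], [-1, 6.4, -4.1, -0.0, 0, 0, -0.011], [-1, 6.5, -4.1, -0.0, 0, 0, -0.01], [-1, 6.4, -4.0, -0.0, 0, 0, -0.011]]
[[-1, 6.6, -4.0, -0.0, 0, 0, -0.01], [-1, 6.5, -3.8, -0.0, 0, 0, -0.011], [-1, 6.6, -3.8, -0.0, 0, 0, -0.01], [-1, 6.7, -3.8, -0.0, 0, 0, -0.011], [-1, 6.6, -3.6, -0.0, 0, 0, -0.01]]
end [560.5 193.    0. ] 0.034
```

Call:
{"fn": "apply_moves", "kwargs": {
  "series": [
    [-1,6.3,-4.3,0,0,0,-0.011],
    [-1,6.3,-4.2,0,0,0,-0.011],
    [-1,6.4,-4.1,0,0,0,-0.011],
    [-1,6.5,-4.1,0,0,0,-0.01],
    [-1,6.4,-4,0,0,0,-0.011]
  ]
}}

```text
t: 5.55
ee_pos: [522.1, 171.1, 1.3]
orientation: [[1.0, -0.016, -0.01], [-0.016, -1.0, -0.005], [-0.01, 0.005, -1.0]]
ft_force: [-10.9, -8.0, 19.4]
grip_width: 0.577
```

Call:
{"fn": "apply_moves", "kwargs": {
  "series": [
    [-1,6.6,-4,0,0,0,-0.01],
    [-1,6.5,-3.8,0,0,0,-0.011],
    [-1,6.6,-3.8,0,0,0,-0.01],
    [-1,6.7,-3.8,0,0,0,-0.011],
    [-1,6.6,-3.6,0,0,0,-0.01]
  ]
}}

```text
t: 6.05
ee_pos: [555.9, 190.5, 1.3]
orientation: [[0.999, 0.036, -0.009], [0.036, -0.999, -0.004], [-0.009, 0.004, -1.0]]
ft_force: [-9.3, -6.9, 16.3]
grip_width: 0.575
```

Call:
{"fn": "apply_moves", "kwargs": {
  "series": [
    [-1,2,0,0,0,0,0],
    [-1,2,0,0,0,0,0],
    [-1,2,0,0,0,0,0],
    [-1,1,0,0,0,0,0]
  ]
}}

```text
t: 6.45
ee_pos: [558.5, 191.7, 1.4]
orientation: [[0.999, 0.035, -0.016], [0.035, -0.999, -0.003], [-0.017, 0.003, -1.0]]
ft_force: [-17.4, -3.7, 24.3]
grip_width: 0.577
```

Call:
{"fn": "apply_moves", "kwargs": {
  "series": [
    [-1,0,0,-1,0,0,0],
    [-1,2,0,0,0,0,0],
    [-1,2,0,0,0,0,0],
    [-1,0,0,0,0,0,0]
  ]
}}

```text
t: 6.85
ee_pos: [567.7, 193.1, 1.3]
orientation: [[0.999, 0.034, -0.007], [0.034, -0.999, -0.001], [-0.007, 0.001, -1.0]]
ft_force: [-9.4, -1.1, 10.4]
grip_width: 0.574
```

Call:
{"fn": "apply_moves", "kwargs": {
  "series": [
    [-1,0,-3,0,0,0,0],
    [-1,0,-3,0,0,0,0],
    [-1,0,-3,0,0,0,0],
    [-1,0,-2,0,0,0,0],
    [-1,0,0,0,0,0,0]
  ]
}}

```text
t: 7.35
ee_pos: [568.1, 199.6, 1.5]
orientation: [[0.999, 0.036, -0.006], [0.036, -0.999, -0.008], [-0.007, 0.008, -1.0]]
ft_force: [-7.7, -12.7, 11.7]
grip_width: 0.569
```

Call:
{"fn": "apply_moves", "kwargs": {
  "series": [
    [-1,0,0,0,0,0,0],
    [-1,0,0,0,0,0,0]
  ]
}}

```text
t: 7.55
ee_pos: [568.1, 199.7, 1.4]
orientation: [[0.999, 0.036, -0.006], [0.036, -0.999, -0.008], [-0.007, 0.008, -1.0]]
ft_force: [-6.9, -12.7, 12.2]
grip_width: 0.572
```

Call:
{"fn": "apply_moves", "kwargs": {
  "series": [
    [-1,2,0,0,0,0,0],
    [-1,2,0,0,0,0,0],
    [-1,0,0,0,0,0,0],
    [-1,0,0,0,0,0,0]
  ]
}}

```text
t: 7.95
ee_pos: [568.1, 199.6, 1.5]
orientation: [[0.999, 0.036, -0.014], [0.036, -0.999, -0.008], [-0.014, 0.008, -1.0]]
ft_force: [-14.5, -12.4, 18.8]
grip_width: 0.573
```

Call:
{"fn": "apply_moves", "kwargs": {
  "series": [
    [-1,0,-2,0,0,0,0],
    [-1,0,-2,0,0,0,0],
    [-1,0,0,0,0,0,0],
    [-1,0,0,0,0,0,0]
  ]
}}

```text
t: 8.35
ee_pos: [568.1, 200.1, 1.7]
orientation: [[0.999, 0.037, -0.014], [0.037, -0.999, -0.014], [-0.015, 0.014, -1.0]]
ft_force: [-13.8, -21.4, 19.3]
grip_width: 0.574
```

Call:
{"fn": "apply_moves", "kwargs": {
  "series": [
    [-1,-2.5,3,0,0,0,0],
    [-1,-2.5,3,0,0,0,0],
    [-1,0,0,0,0,0,0],
    [-1,0,0,0,0,0,0]
  ]
}}

```text
t: 8.75
ee_pos: [568.1, 200.3, 1.2]
orientation: [[0.999, 0.035, -0.004], [0.035, -0.999, -0.003], [-0.005, 0.003, -1.0]]
ft_force: [-6.7, -5.5, 8.2]
grip_width: 0.573
```

Call:
{"fn": "apply_moves", "kwargs": {
  "series": [
    [1,0,0,0,0,0,0],
    [1,0,0,0,0,0,0],
    [1,0,0,0,0,0,0],
    [1,0,0,0,0,0,0],
    [1,0,0,0,0,0,0]
  ]
}}

```text
t: 9.25
ee_pos: [570.4, 202.5, 0.8]
orientation: [[0.999, 0.034, 0.0], [0.034, -0.999, 0.0], [0.0, -0.0, -1.0]]
ft_force: [-1.4, 0.2, -0.7]
grip_width: 1.003
```

Call:
{"fn": "apply_moves", "kwargs": {
  "series": [
    [1,0,0,-30,0,0,0],
    [1,0,0,-45,0,0,0],
    [1,0,0,-45,0,0,0],
    [1,0,0,-45,0,0,0],
    [1,0,0,-30,0,0,0]
  ]
}}

```text
t: 9.75
ee_pos: [571.4, 202.8, 199.8]
orientation: [[0.999, 0.034, 0.005], [0.034, -0.999, 0.001], [0.005, -0.001, -1.0]]
ft_force: [1.0, 0.6, 0.3]
grip_width: 1.0
```

Run:
```python
from h import *
shot('wrist','w6');s=get_state(); print(s['t'],s['ee_pos'],s['q'])
cv2.imwrite('pics/v6.png',cv2.resize(cv2.imread('pics/w6.png')[40:340,180:580],None,fx=2,fy=2,interpolation=2))
```

```text
9.8 [573.93954213 203.3725775  204.4652097 ] [2.26214581e-01 3.18456541e-01 1.43927432e+00 1.61422685e-04
 1.37053901e+00 1.91926895e-01]
```

View pics/v6.png

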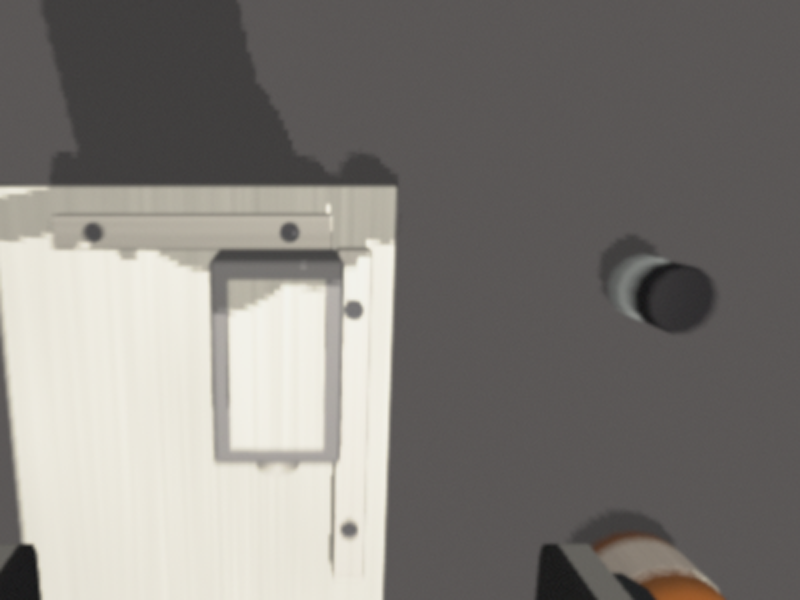

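The cartridge sits flush in the corner, parallel to both rails, with its port facing -y (v6 ≈ (278,467)). Next I go to above the mirror tab.

```bash
python3 -c "
from h import *
r=[(-25,40),(25,40),(25,-40),(-25,-40)]
print(fit([px2w('w6',180+u/2,40+v/2,58) for u,v in [(212,262),(341,262),(339,460),(216,460)]],r))
plan([569,-121.5,215],0.009,8,1)"
```

```text
(array([567.18995624, 200.56042136]), np.float64(0.03416775691685684), array([1.52622703, 1.60158972, 1.21881945, 1.32934541]))
[[1, -2.0, 40.6, -1.3, 0, 0, np.float64(0.003)], [1, -1.9, 40.5, -1.3, 0, 0, np.float64(0.003)], [1, -1.8, 40.6, -1.4, 0, 0, np.float64(0.003)], [1, -1.6, 40.6, -1.3, 0, 0, np.float64(0.003)], [1, -1.5, 40.6, -1.3, 0, 0, np.float64(0.003)]]
[[1, -1.4, 40.6, -1.3, 0, 0, np.float64(0.003)], [1, -1.3, 40.6, -1.3, 0, 0, np.float64(0.004)], [1, -1.1, 40.6, -1.3, 0, 0, np.float64(0.003)]]
end [ 569.  -121.5  215. ] 0.009
```

Call:
{"fn": "apply_moves", "kwargs": {
  "series": [
    [1,-1.7,40.6,-1.3,0,0,0.003],
    [1,-1.6,40.6,-1.3,0,0,0.003],
    [1,-1.6,40.6,-1.3,0,0,0.003],
    [1,-1.5,40.6,-1.3,0,0,0.003],
    [1,-1.5,40.6,-1.3,0,0,0.003]
  ]
}}

```text
t: 10.3
ee_pos: [567.7, -2.2, 202.3]
orientation: [[1.0, 0.019, 0.0], [0.019, -1.0, 0.0], [0.0, -0.0, -1.0]]
ft_force: [0.4, -0.7, 0.3]
grip_width: 1.001
```

Call:
{"fn": "apply_moves", "kwargs": {
  "series": [
    [1,-1.4,40.6,-1.3,0,0,0.003],
    [1,-1.3,40.6,-1.3,0,0,0.004],
    [1,-1.1,40.6,-1.3,0,0,0.003],
    [1,0,0,0,0,0,0],
    [1,0,0,0,0,0,0]
  ]
}}

```text
t: 10.8
ee_pos: [565.9, -123.3, 205.9]
orientation: [[1.0, 0.007, -0.0], [0.007, -1.0, 0.001], [-0.0, -0.001, -1.0]]
ft_force: [-0.9, 1.7, -0.1]
grip_width: 0.997
```

Run:
```python
from h import *
shot('wrist','w7');s=get_state(); print(s['t'],s['ee_pos'],s['q'],s['orientation'][:,0])
```

```text
10.85 [ 565.85440708 -122.26403095  205.98270335] [-3.33608545e-01  2.80664930e-01  1.49068727e+00  9.57099027e-04
  1.37115051e+00 -3.42166573e-01] [ 9.99964840e-01  8.36800999e-03 -5.42685521e-04]
```

View pics/w7.png

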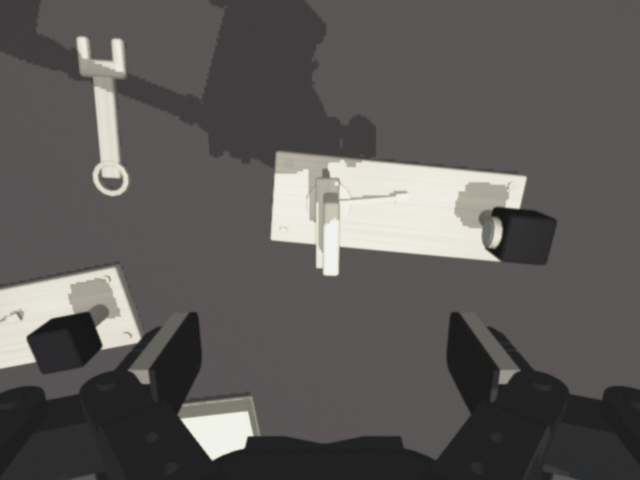

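The wrist view shows the tab's top at (323..339, 196..275), the pointer reaching to about (400,196), and the lens at (490,233).

Run:
```python
from h import *
P=lambda u,v,z:px2w('w7',u,v,z)
t,a,e=fit([P(u,v,12) for u,v in [(277,152),(526,177),(518,264),(272,240)]],[(-110,40),(110,40),(110,-40),(-110,-40)]);print('stand',t,a,e)
for u,v in [(323,196),(338,196),(339,275),(324,275)]: print('tab',P(u,v,136).round(1))
c=np.mean([P(u,v,136) for u,v in [(323,196),(338,196),(339,275),(324,275)]],0);print('tabc',c)
L=P(490,233,71);print('lens',L); print('pointer tip',P(402,196,18),P(335,203,18))
for A in (c[:2], t-60*np.array([np.cos(a),np.sin(a)])):
    d=np.array([567.6,200.6])+np.array([np.sin(.034),-np.cos(.034)])*48; d=d-A; ap=np.arctan2(d[1],d[0]); al=a
    print('A',A,'lens dist',np.hypot(*(L[:2]-A)),'port ang',ap,'lens ang meas',np.arctan2(*(L[:2]-A)[::-1]),'normal yaw',(ap+al)/2,'q',(ap-al)/2-.09)
```

```text
stand [ 631.57118856 -125.75824655] -0.08468022670512758 [0.886242   4.6980132  6.0891138  1.92452154]
tab [564.4 -93.  136. ]
tab [573.  -92.9 136. ]
tab [ 574.4 -141.7  136. ]
tab [ 565.2 -141.7  136. ]
tabc [ 569.26193662 -117.32611696  136.        ]
lens [ 690.37352793 -131.34779295   71.        ]
pointer tip [ 632.30995469 -112.54768133   18.        ] [ 574.47835267 -119.04410643   18.        ]
A [ 569.26193662 -117.32611696] lens dist 121.92056818483115 port ang 1.570908386811278 lens ang meas -0.11526169307479465 normal yaw 0.7431140800530752 q 0.7377943067582029
A [ 571.78618227 -120.68350297] lens dist 119.06588777516801 port ang 1.5801425295336757 lens ang meas -0.08968647754788636 normal yaw 0.747731151414274 q 0.7424113781194017
```

Call:
{"fn": "apply_moves", "kwargs": {
  "series": [
    [1,3.9,-1.8,40,0,0,0],
    [1,0,0,45,0,0,0],
    [1,0,0,33,0,0,0],
    [1,0,0,10,0,0,0],
    [1,0,0,0,0,0,0]
  ]
}}

```text
t: 11.35
ee_pos: [569.1, -119.2, 77.1]
orientation: [[1.0, 0.011, -0.003], [0.011, -1.0, 0.001], [-0.003, -0.001, -1.0]]
ft_force: [0.8, 0.0, 0.4]
grip_width: 1.002
```

Call:
{"fn": "apply_moves", "kwargs": {
  "series": [
    [1,0,0,0,0,0,0],
    [-1,0,0,0,0,0,0],
    [-1,0,0,0,0,0,0],
    [-1,0,0,0,0,0,0],
    [-1,0,0,0,0,0,0]
  ]
}}

```text
t: 11.85
ee_pos: [570.3, -121.0, 79.0]
orientation: [[1.0, 0.009, 0.001], [0.009, -1.0, -0.0], [0.001, 0.0, -1.0]]
ft_force: [-0.8, -0.5, 0.1]
grip_width: 0.329
```

Call:
{"fn": "apply_moves", "kwargs": {
  "series": [
    [-1,0,0,0,0,0,0],
    [-1,0,0,0,0,0,0],
    [-1,0,0,0,0,0,0],
    [-1,0,0,0,0,0,0]
  ]
}}

```text
t: 12.25
ee_pos: [570.1, -121.0, 78.7]
orientation: [[1.0, 0.009, 0.0], [0.009, -1.0, -0.0], [0.0, 0.0, -1.0]]
ft_force: [-0.6, -0.5, 3.4]
grip_width: 0.109
```

Call:
{"fn": "apply_moves", "kwargs": {
  "series": [
    [-1,0,0,0,0,0,-0.08],
    [-1,0,0,0,0,0,-0.08],
    [-1,0,0,0,0,0,-0.08],
    [-1,0,0,0,0,0,-0.08],
    [-1,0,0,0,0,0,-0.08]
  ]
}}

```text
t: 12.75
ee_pos: [570.2, -120.9, 78.7]
orientation: [[0.916, 0.401, 0.001], [0.401, -0.916, -0.0], [0.001, 0.0, -1.0]]
ft_force: [0.1, -0.4, 4.6]
grip_width: 0.109
```

Call:
{"fn": "apply_moves", "kwargs": {
  "series": [
    [-1,0,0,0,0,0,-0.08],
    [-1,0,0,0,0,0,-0.08],
    [-1,0,0,0,0,0,-0.08],
    [-1,0,0,0,0,0,-0.06],
    [-1,0,0,0,0,0,-0.036]
  ]
}}

```text
t: 13.25
ee_pos: [570.3, -120.9, 78.7]
orientation: [[0.734, 0.679, 0.001], [0.679, -0.734, 0.0], [0.001, 0.001, -1.0]]
ft_force: [0.4, 0.8, 4.0]
grip_width: 0.108
```

Call:
{"fn": "apply_moves", "kwargs": {
  "series": [
    [-1,0,0,0,0,0,0],
    [-1,0,0,0,0,0,0],
    [-1,0,0,0,0,0,0],
    [-1,0,0,0,0,0,0]
  ]
}}

```text
t: 13.65
ee_pos: [570.3, -120.9, 78.7]
orientation: [[0.735, 0.678, 0.001], [0.678, -0.735, -0.0], [0.001, 0.001, -1.0]]
ft_force: [0.1, -0.1, 4.8]
grip_width: 0.104
```

Run:
```python
from h import *
shot('wrist','w8');shot('side','s8');shot('top','t8');s=get_state(); print(s['t'],s['ee_pos'],np.arctan2(s['orientation'][1,0],s['orientation'][0,0]),s['moment'],s['ft_force'],s['grip_width'])
a=cv2.imread('pics/w8.png'); A0=np.array([569.9,-120.8])
b=cv2.resize(cv2.imread('pics/s8.png')[190:290,250:440],(570,300),interpolation=2)
t=cv2.resize(cv2.imread('pics/t8.png')[130:260,185:390],(410,260),interpolation=2)
v=np.zeros((600,800,3),np.uint8);v[:300,:400]=cv2.resize(a,(400,300));v[300:,:570]=b;v[:260,400:800]=t[:,:400];cv2.imwrite('pics/v8.png',v)
```

```text
13.8 [ 570.29829207 -120.8645183    78.73481032] 0.7445454779652407 [ 0.06840691  0.04346532 -0.04930182] [-0.1564674   0.37625538  5.39589973] 0.1096781419872927
```

View pics/v8.png

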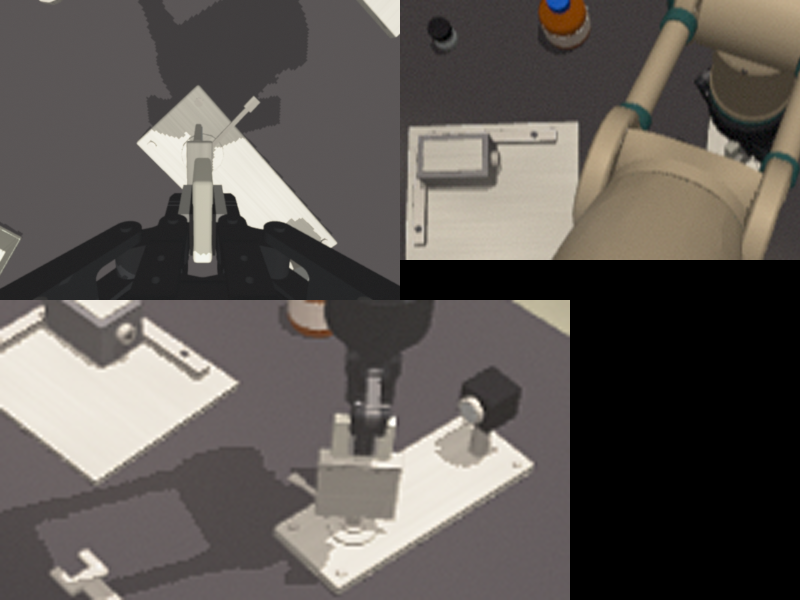

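The top view shows the cartridge still seated. In the wrist view the pointer runs from about (344,224) to its tip at (403,163) in full pixels, and in the side view its tip is at about (347,250). I'll check its aim against the port.

Run:
```python
from h import *
A=np.array([570,-121.])
a=px2w('w8',403,163,18);b=px2w('w8',344,224,18);d=a-b;print('wrist tip',a,'near',b,'yaw',np.arctan2(d[1],d[0]),'from axis',np.arctan2(*(a[:2]-A)[::-1]),np.hypot(*(a[:2]-A)))
a=px2w('s8',347,249.7,18);print('side tip',a,np.arctan2(*(a[:2]-A)[::-1]),np.hypot(*(a[:2]-A)))
# stand yaw from w8 long edges z=12
P=lambda u,v:px2w('w8',u*1.6,v*1.6,12)
for p,q in(((198,86),(337,241)),((137,143),(178,189))):
    d=P(*q)-P(*p);print('stand edge yaw',np.arctan2(d[1],d[0]))
# top0: line fit of stand long edges and plate edges on thresholded image
im=cv2.imread('pics/top0.png',0)
for n,(x0,x1,y0,y1),z in(('stand',(330,385,138,240),12),('plate',(183,280,187,270),8)):
    m=(im[y0:y1,x0:x1]>150).astype(np.uint8)
    c=max(cv2.findContours(m,0,2)[0],key=cv2.contourArea); (r)=cv2.minAreaRect(c);bx=cv2.boxPoints(r)+[x0,y0]
    W=np.array([px2w('top0',u,v,z) for u,v in bx]);e=W-np.roll(W,1,0);print(n,W.mean(0).round(1),[(round(float(np.hypot(*k[:2])),1),round(float(np.arctan2(k[1],k[0])),4)) for k in e])
    # per-row edges
    rows=[(v,np.nonzero(m[v-y0])[0]) for v in range(y0+12,y1-12)]
    for s in(0,-1):
        pts=np.array([px2w('top0',x0+ix[s],v,z)[:2] for v,ix in rows if len(ix)>5],np.float32)
        l=cv2.fitLine(pts,cv2.DIST_HUBER,0,.01,.01).ravel();print(n,'edge',np.arctan(l[1]/l[0]).round(4),l[2:])
```

```text
wrist tip [567.82333238 -54.76235753  18.        ] near [ 567.6174026  -101.37025767   18.        ] yaw 1.566378010475558 from axis 1.6036459955539026 66.27339708970423
side tip [565.21648382 -56.53168359  18.        ] 1.6448600945447485 64.64554004238322
stand edge yaw -0.08336065007709621
stand edge yaw -0.15513827072624092
stand [ 629.8 -126.4   12. ] [(78.4, 1.4844), (220.6, -0.082), (81.2, -1.6654), (219.9, 3.0469)]
stand edge -0.0902 [627.9866   -88.150665]
stand edge -0.0885 [ 629.41315 -165.0158 ]
plate [534.2 165.2   8. ] [(172.3, 0.0811), (203.7, -1.5475), (171.4, -3.0934), (198.0, 1.5973)]
plate edge 0.038 [538.78955 263.08658]
plate edge 0.0303 [536.02124  66.34609]
```

Run:
```python
import cv2
cv2.imwrite('pics/v9.png',cv2.resize(cv2.imread('pics/w8.png')[130:280,260:460],None,fx=4,fy=4,interpolation=2))
```

```text
(no output)
```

View pics/v9.png

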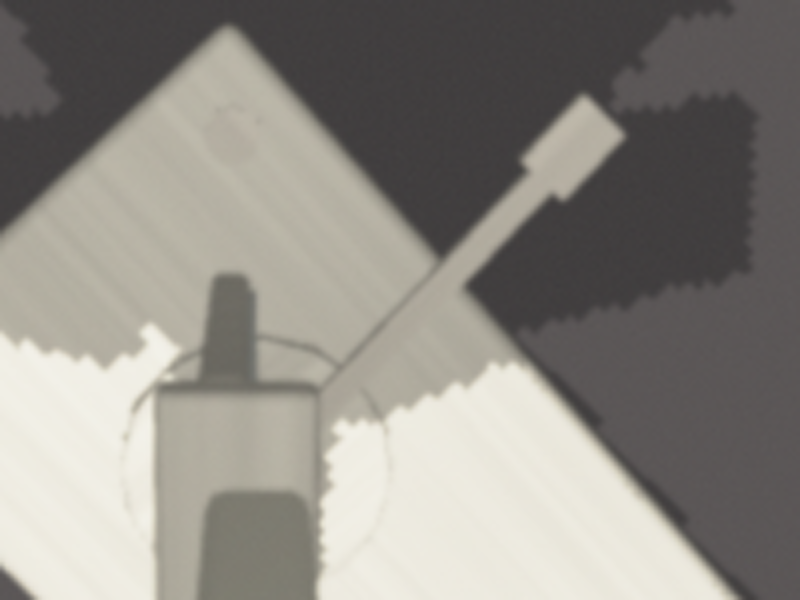

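Run:
```python
from h import *
P=lambda u,v,z:px2w('w8',260+(u+.5)/4-.5,130+(v+.5)/4-.5,z)[:2]
ang=lambda p,q,z:np.arctan2(*(P(*q,z)-P(*p,z))[::-1])
print('pointer',ang((453,275),(606,113),18),ang((325,388),(530,172),18),ang((542,181),(606,113),18),ang((257,470),(606,113),16))
print('head end dir+pi/2',ang((585,92),(627,134),18)+np.pi/2)
print('stand edge',ang((234,30),(735,598),12),'short edge',ang((228,26),(0,236),12)+np.pi/2-np.pi)
print('ring centre',P(257,470,13))
```

```text
pointer 1.5801303853215658 1.5757170605536925 1.5819653133498315 1.5618583116252196
head end dir+pi/2 1.5654947624520763
stand edge -0.09101287880564293 short edge -3.242165616481338
ring centre [ 569.49828146 -120.29708751]
```

```bash
python3 -c "
from h import *
s=get_state();print(s['t'],s['grip_width'],s['ft_force']);print(finish_job())"
```

```text
13.8 0.1096781419872927 [-0.1564674   0.37625538  5.39589973]
the job is handed in; nothing more can be done
None
```

The job is handed in at 13.8 s of the 51 s allowed. The cartridge is in the corner and the gripper is still holding the mirror at the port angle.

**Cartridge:** I gripped it across its 50 mm width and slid it on the plate into the corner. It stalled against both stops at about 14 N and 21 N. The wrist picture puts its centre at (567.2, 200.6) with a yaw of 0.034 rad. The expected seated pose is (567.7, 200.7) with 0.034 rad. The port still faces the open side towards the mirror stand.

**Mirror:** I used the stand farthest from the base, pinched its tab (about 9 mm measured against the 10 mm stated) and turned it about 0.736 rad. In the close-up wrist view the pointer aims at 1.56–1.58 rad, and the port lies at 1.573 rad. That is about ±3 mm at the port. The force on the arm at the end was about 5 N.

**Problems and disagreements:**
- **First grasp missed:** the fingertips reach about 25–28 mm less far than the stated TCP. They shut on top of the cartridge and pressed on it at about 11 N. I corrected for this and the second grasp held.
- **Side-camera pointer estimate:** the side picture gave a coarser 1.64 rad for the pointer. I set it aside because a 2 mm calibration error on so short a pointer can shift the angle that much, and the wrist view was much closer.
- **Bystanders:** I did not touch the bottle, vial, tray or wrench. I did not measure their positions again at the end.

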